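# Unstack the tea-for-one set and lay it out for brewing

### The job

Take the stacked tea-for-one set apart and lay it out for brewing: the lid in the middle of the square cork coaster, the steel infuser upright in the small drip dish ready to be filled, the pot centred on the tea-light warmer and the cup centred on its saucer. Set the china down gently, keep every piece upright, and leave the dropper bottle and the teaspoon where they are.

Things in the scene. Friction and masses are not known exactly. Their poses are not given: they have to be found in the camera images.
- lid: Round white china lid, 48 mm across, 34 mm high: a 5 mm disc with a round knob 17.6 mm across, straight-sided from 18 to 31 mm above the origin. At the start it sits inside the infuser's collar, whose rim is 9 mm above the lid's origin; keep fingertips above that rim. Origin at the centre of its underside, z up.
- infuser: Steel tea infuser, 62 mm high: perforated basket, 39 mm across at the bottom, with a wider collar, 58 mm across outside, from 50 to 62 mm above the origin; grip the collar across the outside. At the start it hangs in the pot, its collar on the pot's mouth; it is clear when lifted 55 mm straight up. Origin at the centre of its underside, z up.
- pot: White china teapot, 84 mm high, belly 99 mm across, foot 76 mm across and 10 mm high, under 0.35 kg. Straight round neck, 54 mm across outside, from 68 to 84 mm above the origin: grip that. Spout to its +x (81 mm from the axis, 70 mm high), handle to its -x (84 mm out, 63 mm high). At the start it stands on the cup's rim, its foot 10 mm inside the cup. Origin at the centre of its underside, z up.
- cup: White china teacup, 100 mm across, 58 mm high, foot 56 mm across, under 0.25 kg. Loop handle, a round bar 11 mm thick, points to its -y and reaches 79 mm from the axis; its top runs level from 46 to 66 mm from the axis, its middle 47 mm above the origin: grip it there from above, closing along the cup's x, 60 mm from the axis. Origin at the centre of its underside, z up.
- saucer: White china saucer, 136 mm across, 15 mm high at the rim; flat floor 5 mm above the origin, about 78 mm across. Place of the cup. Does not shift. Origin at the centre of its underside, z up.
- warmer: Tea-light warmer: pale wooden base with an unlit candle, four steel posts and a steel top ring 108 mm across with a 52 mm hole. The pot stands on the ring, 58 mm above the origin, within a lip 4 mm high and 102 mm across inside. Place of the pot. Does not shift. Origin at the centre of its underside, z up.
- dish: Small round white china drip dish, 78 mm across, 18 mm high; floor 5 mm above the origin, about 62 mm across. Place of the infuser. Does not shift. Origin at the centre of its underside, z up.
- coaster: Square cork coaster, 96 x 96 mm, 8 mm thick. Place of the lid. Does not shift. Origin at the centre of its underside, z up.
- dropper: Bystander: little brown dropper bottle, 33 mm across, 102 mm high, standing loose among the tea things. Origin at the centre of its underside, z up.
- spoon: Bystander: steel teaspoon lying loose among the tea things, 137 mm long along its x, 28 mm wide, 13 mm high. Origin at the centre of its underside, z up.

How it is judged:
At the end, for the whole second after the job is handed in: Lid lies flat on the coaster within 20 mm of its centre; infuser stands in the drip dish within 13 mm of its centre; pot stands on the warmer's ring within 13 mm of its axis; cup stands on the saucer within 15 mm of its centre; each upright within 0.1 rad, released and at rest (horizontal distance between cup and saucer below 0.015 m and z of cup in the frame of saucer between 0.002 and 0.01 m and angle between each of cup, pot, infuser, lid's own z axis and vertical below 0.1 rad and linear speed of each of cup, pot, infuser, lid below 0.02 m/s and angular speed of each of cup, pot, infuser, lid below 0.2 rad/s and contact force between each of cup, pot, infuser, lid and the fingers below 0.1 N and horizontal distance between pot and warmer below 0.013 m and z of pot in the frame of warmer between 0.054 and 0.062 m and horizontal distance between infuser and dish below 0.013 m and z of infuser in the frame of dish between 0.002 and 0.009 m and horizontal distance between lid and coaster below 0.02 m and z of lid in the frame of coaster between 0.005 and 0.012 m); the robot touches nothing.
It fails at once if the dropper bottle or the teaspoon is shoved more than 3 cm, or the bottle is tipped over (distance of any of dropper, spoon from where it was at the start of the episode above 0.03 m or angle between dropper's own z axis and vertical above 0.5 rad).
It fails at once if a piece of the tea set is tipped over (more than about 45 degrees) (angle between any of cup, pot, infuser, lid's own z axis and vertical above 0.8 rad).
It fails at once if the pot, the cup or the lid bangs down on its place (more than 60 N) (contact force between pot and warmer above 60 N or contact force between cup and saucer above 60 N or contact force between lid and coaster above 60 N).
It also fails if it takes over 128 s, if anything falls off the work surface, if the arm or the gripper's body presses on something with over 40 N, if the wrist force passes 120 N, or if a joint passes its speed limit or range.

### The arm

A 7-joint arm with a two-finger parallel gripper is mounted at the origin on the work surface; the furniture and walls round the work are solid. World frame = base frame: x ahead of the robot, y to its left, z up, the work surface at z = 0. Lengths are in m, angles in rad, forces in N, time in s.
With the tool pointing down it reaches from about 0.4 to 0.85 m from the base axis. Payload 4.5 kg.
Tool frame: the origin (TCP) lies at the very end of the fingers, on their centre line; the grasp point (between the pads) lies 19 mm behind it; z points along the fingers, y is the line along which they close (so a half turn about z gives the same grasp; the last joint's range is limited). The gripper opens to 88 mm and grips with 3 to 60 N. Pads are 18 mm wide; open, the fingers measure 123 mm over their backs; the gripper's body (75 mm by 187 mm) begins 45 mm behind the grasp point.
Start: joints at [0.034, 0.689, -0.195, 1.565, 0.157, 0.902, -0.215], TCP at [0.625, 0, 0.239] pointing down, gripper open.
Joint ranges: [-3.01, 3.01], [-0.46, 2.08], [-1.47, 1.51], [0.13, 2.56], [-1, 4.14], [0.04, 2.09], [-2.66, 2.66]. Speed limits (rad/s): [2.57, 2.57, 3.14, 3.14, 3.14, 3.14, 3.14].

### API

Orientations are given as a unit quaternion [x, y, z, w].
In Python, from plant import r, optics gives the robot as it stands.
- The arm moves only by the tool servo_tool, never from a script. Its arguments are lists of equal length, an entry for each row: "translation": the shift along the tool's x, y, z in m, a list of three; "turn": the turn, a rotation vector about the tool's x, y, z in rad, a list of three. In form: {"translation": [[dx, dy, dz], ...], "turn": [[rx, ry, rz], ...]}. A call has 1 to 10 rows; each row shifts and turns the commanded pose from where the row before left it, along the tool's axes as they then stand; what a row does not reach is not made up. A row lasts 1/8 s, in which the tool goes at most 62.5 mm and 10.7 degrees, less where a joint would pass 70% of its speed; a pose out of reach is approached as far as the arm can. A call is refused whole if a number of a shift passes 0.0625 or a number of a turn 0.188, either way. A call with a gripper value outside its range is refused whole. "grip" is the opening, from 0 (shut) to 1 (fully open), set as the call begins (left out, the last holds). The fingers move at their own pace and stop on an object; "grip_force" is the grip in N (left out, the last holds). Time passes only in rows, so rows that do not move let the fingers close. It gives the time, the measured TCP pose, the force, the opening and the grip force at its end, in the units of the state.
- r.get_state(): the state, without advancing time (a new reading comes with each control period).
- optics.snapshot(name): name is "scene" or "side" or "wrist"; returns a dict with "img" (400x640x3 uint8, red, green, blue), "z_map" (400x640 float32, m along the optical axis (not along the pixel's ray), 0 where there is no reading), "mtx" (3x3 intrinsics, pixels), "k1" (the pictures are not rectified: a ray, as slopes to the right and down, at radius r is drawn at 1 + k1 r^2 times it, then the intrinsics apply), "R" (3x3) and "t" (3): a world point X has camera coordinates R X + t. Camera axes: x right, y down, z forward; pixel columns grow to the right and rows downward; lengths in m; the calibration is good to about 2 mm. A picture is of the moment at which its call begins.
- r.finish_job(): hands the job in; it is judged then, once.
The state is a dict: "clock": time; "q": joint angles; "qd": joint speeds; "joint_torque": joint torques, N m; "tool_pos": TCP position; "eef_rot": TCP orientation; "contact_force": force on the tool from outside, world axes, zero at the start; "moment": the same for the moment, N m; "opening": opening from 0.0 (shut) to 1.0 (fully open); "finger_force": force on a finger pad.
Only numpy, scipy, OpenCV 4.12 (cv2) and the standard library are available. Lean on these libraries where they do the work, as an engineer would, in place of code of your own. Each camera call takes 0.05 s, during which the arm holds its last target. There are 200 camera calls.

## Working session

There is one attempt and no reset: what is moved stays moved. The work goes in short steps, Python scripts to look and compute and a tool call to move; the robot and the scene stay as the last step left them, time stands still between calls to the robot, and variables do not carry over. Pictures are saved under pics/ and viewed, at most 16 in all, crops included, and the job is handed in when it is done.

Besides the shell and the picture viewer there is one more tool, called after "Call:" by a JSON object that holds its "method" and its "body". servo_tool: Moves the arm, as the interface text tells. Its arguments: {"type":"object","properties":{"translation":{"type":"array"},"turn":{"type":"array"},"grip":{"type":"number"},"grip_force":{"type":"number"}},"required":["translation","turn"]}

```bash
mkdir -p pics; ls; python3 - <<'E'
from plant import r, optics
import cv2, pickle
s=r.get_state(); print({k:s[k] for k in('clock','tool_pos','eef_rot','opening')})
for n in("scene","side","wrist"):
    d=optics.snapshot(n); pickle.dump(d,open(f'{n}0.pkl','wb'))
    cv2.imwrite(f'pics/{n}0.png',d['img'][:,:,::-1]); print(n,d['mtx'].tolist(),d['k1'],d['R'].round(3).tolist(),d['t'].round(3).tolist())
E
```

```text
pics
{'clock': 0.0, 'tool_pos': array([ 6.24369606e-01, -3.03877904e-05,  2.37918635e-01]), 'eef_rot': array([ 7.07060198e-01,  7.07152768e-01, -6.91491693e-04, -6.01064195e-04]), 'opening': 0.9981919873412463}
scene [[501.90102991464613, 0.0, 321.1030591866041], [0.0, 501.90102991464613, 198.56293842268005], [0.0, 0.0, 1.0]] -0.11659603992340185 [[-0.626, -0.78, -0.001], [-0.525, 0.422, -0.739], [0.577, -0.462, -0.674]] [0.297, 0.34, 0.953]
side [[397.54756669146195, 0.0, 315.10595909991565], [0.0, 397.54756669146195, 197.05001460056275], [0.0, 0.0, 1.0]] -0.1027992583244298 [[1.0, -0.026, 0.009], [-0.005, -0.483, -0.876], [0.027, 0.875, -0.483]] [-0.507, 0.105, 1.158]
wrist [[333.5113723650322, 0.0, 317.94925744849775], [0.0, 333.5113723650322, 202.84717928170778], [0.0, 0.0, 1.0]] -0.012100714703201468 [[1.0, 0.001, -0.002], [0.001, -0.957, 0.291], [-0.001, -0.291, -0.957]] [-0.625, -0.042, 0.391]
```

View pics.

View pics/scene0.png

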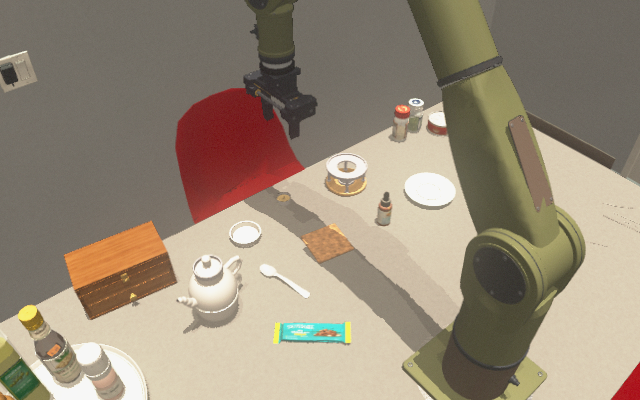

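View pics/side0.png

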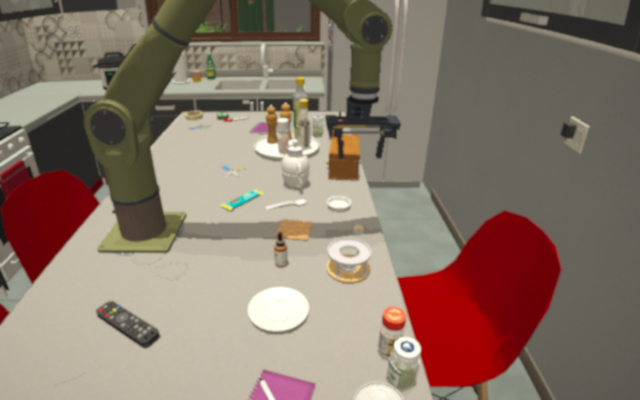

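View pics/wrist0.png

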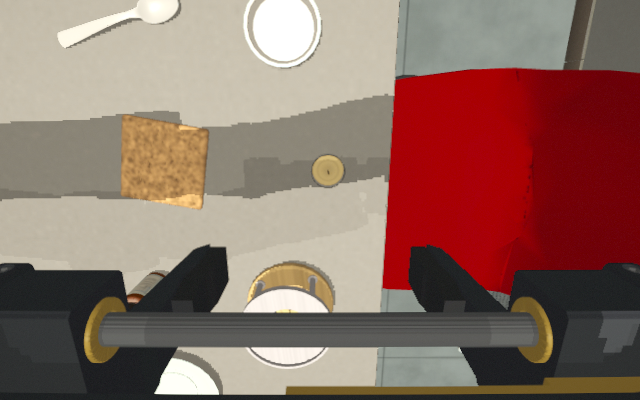

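```bash
cat > h.py <<'E'
import numpy as np, cv2, pickle
def undist(d,px):
    K=d['mtx']; return cv2.undistortPoints(np.array(px,float).reshape(-1,1,2),K,np.array([d['k1'],0,0,0.])).reshape(-1,2)
def rays(d,px):
    n=undist(d,px); C=-d['R'].T@d['t']; D=np.c_[n,np.ones(len(n))]@d['R']; return C,D
def plane(d,px,z):
    C,D=rays(d,px); return C+D*((z-C[2])/D[:,2])[:,None]
def dep(d,px):
    C,D=rays(d,px); z=np.array([d['z_map'][int(round(v)),int(round(u))] for u,v in px]); return C+D*z[:,None]
def tri(d1,p1,d2,p2):
    C1,D1=rays(d1,[p1]);C2,D2=rays(d2,[p2])
    A=np.c_[D1[0],-D2[0]];s=np.linalg.lstsq(A,C2-C1,rcond=None)[0]
    a=C1+s[0]*D1[0];b=C2+s[1]*D2[0]; return (a+b)/2,np.linalg.norm(a-b)
def cloud(d):
    v,u=np.mgrid[0:400,0:640]; px=np.c_[u.ravel(),v.ravel()]
    C,D=rays(d,px); z=d['z_map'].ravel(); P=C+D*z[:,None]; P[z==0]=np.nan; return P.reshape(400,640,3)
def snap(n,name):
    from plant import optics
    d=optics.snapshot(n); pickle.dump(d,open(name+'.pkl','wb')); cv2.imwrite(f'pics/{name}.png',d['img'][:,:,::-1]); return d
def load(n): return pickle.load(open(n+'.pkl','rb'))
E
python3 - <<'E'
from h import *
np.set_printoptions(precision=3,suppress=True)
a,b=load('scene0'),load('side0')
for n,p,q in [('knob',(206,259),(295,147)),('dish',(245,232),(339,202)),('coaster',(328,243),(295,229)),('warmer',(347,166),(349,251)),('saucer',(430,190),(279,308)),('droppertop',(385,196),(280,237)),('spoonbowl',(268,270),(300,203)),('spoontip',(306,294),(269,207))]:
    print(n,*tri(a,p,b,q),'depthscene',dep(a,[p])[0],'side',dep(b,[q])[0])
E
```

```text
knob [0.449 0.304 0.151] 0.011084552916375178 depthscene [0.441 0.309 0.168] side [0.444 0.306 0.146]
dish [0.588 0.146 0.017] 0.0009683415975176686 depthscene [0.597 0.142 0.006] side [0.591 0.17  0.004]
coaster [0.445 0.005 0.005] 0.005394485070560993 depthscene [0.44  0.007 0.008] side [0.447 0.007 0.006]
warmer [ 0.586 -0.177  0.06 ] 0.0005903429445018901 depthscene [ 0.644 -0.231 -0.003] side [ 0.597 -0.098  0.001]
saucer [ 0.416 -0.324  0.012] 0.0036014298195105646 depthscene [ 0.42  -0.333  0.003] side [ 0.417 -0.316  0.005]
droppertop [ 0.415 -0.15   0.087] 0.0027733453466827853 depthscene [ 0.411 -0.144  0.094] side [ 0.414 -0.156  0.09 ]
spoonbowl [0.462 0.165 0.005] 0.0021535671303166797 depthscene [ 0.467  0.163 -0.   ] side [0.461 0.168 0.003]
spoontip [0.359 0.138 0.004] 0.004678919366444705 depthscene [0.357 0.137 0.003] side [0.361 0.141 0.003]
```

Call:
{"method": "servo_tool", "body": {"translation": [[0.05, -0.02, -0.02], [0.05, -0.02, -0.02], [0.05, -0.02, -0.02], [0.05, -0.02, -0.02], [0.0, 0, 0]], "turn": [[0, 0, 0], [0, 0, 0], [0, 0, 0], [0, 0, 0], [0, 0, 0]]}}

```text
clock: 0.78
tool_pos: [0.5432, 0.2066, 0.3204]
eef_rot: [0.704, 0.711, 0.002, -0.001]
contact_force: [0.3, -0.3, 0.1]
opening: 0.999
finger_force: 0.0
```

```bash
python3 - <<'E'
from h import *
d=snap('wrist','w1')
E
```

```text
(no output)
```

View pics/w1.png

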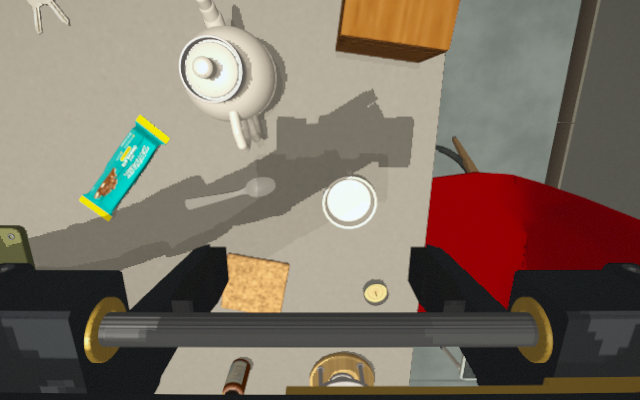

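```bash
cat >> h.py <<'E'
def circ(P):
    A=np.c_[2*P[:,:2],np.ones(len(P))]; s=np.linalg.lstsq(A,(P[:,:2]**2).sum(1),rcond=None)[0]
    return s[:2],np.sqrt(s[2]+s[:2]@s[:2])
def rob(P,it=4):
    for _ in range(it):
        c,R=circ(P); e=abs(np.hypot(*(P[:,:2]-c).T)-R); P=P[e<=max(np.percentile(e,85),.001)]
    return c,R
E
python3 - <<'E'
from h import *
np.set_printoptions(precision=4,suppress=True)
d=load('w1');C=cloud(d); Z=C[...,2]
X=lambda c,r:np.hypot(C[...,0]-c[0],C[...,1]-c[1])<r
st=X((.445,.307),.06)
for lo,hi in [(.16,.175),(.135,.15),(.12,.13),(.14,.146)]:
    m=st&(Z>lo)&(Z<hi); P=C[m]; print(lo,hi,m.sum(),P.mean(0),P.min(0),P.max(0)) if m.sum() else 0
# collar edge: contour of mask
m=(st&(Z>.138)).astype(np.uint8); c=max(cv2.findContours(m,0,1)[0],key=cv2.contourArea).reshape(-1,2)
print('collar',rob(plane(d,c,.144)), cv2.fitEllipse(c))
m=(st&(Z>.16)).astype(np.uint8); c=max(cv2.findContours(m,0,1)[0],key=cv2.contourArea).reshape(-1,2)
print('knob',rob(plane(d,c,.165)))
m=(X((.59,.146),.06)&(Z>.0135)).astype(np.uint8); c=max(cv2.findContours(m,0,1)[0],key=cv2.contourArea).reshape(-1,2)
P=C[c[:,1],c[:,0]];print('dish',rob(plane(d,c,.018)),rob(P),np.median(P[:,2]))
g=d['img'].astype(int); 
for n in('w1','wrist0'):
    e=load(n);hsv=cv2.cvtColor(e['img'],cv2.COLOR_RGB2HSV); Q=cloud(e)
    m=((hsv[...,1]>90)&(np.hypot(Q[...,0]-.445,Q[...,1]-.005)<.09)).astype(np.uint8)
    c=max(cv2.findContours(m,0,1)[0],key=cv2.contourArea); b=plane(e,c.reshape(-1,2),.008)
    print('coaster',n,cv2.minAreaRect(b[:,:2].astype(np.float32)),np.median(Q[m>0][:,2]))
# handles
m=X((.445,.307),.1)&~X((.445,.307),.052)&(Z>.02)
import itertools
for lo in np.arange(.02,.15,.01):
    k=m&(Z>lo)&(Z<lo+.01); print(round(lo,2),k.sum(),np.nanmean(C[k],0))
E
```

```text
0.16 0.175 416 [0.4469 0.3087 0.1687] [0.4368 0.3003 0.1601] [0.4543 0.3173 0.1727]
0.135 0.15 3117 [0.4463 0.3094 0.1421] [0.4162 0.2805 0.1351] [0.4745 0.3382 0.1475]
0.12 0.13 34 [0.47   0.3017 0.1218] [0.4618 0.2874 0.1201] [0.4737 0.3186 0.1251]
0.14 0.146 2357 [0.4466 0.3092 0.1433] [0.4162 0.2805 0.14  ] [0.4745 0.3382 0.146 ]
collar (array([0.4457, 0.309 ]), np.float64(0.02919200536084119)) ((210.7069549560547, 68.40838623046875), (62.66242218017578, 70.52212524414062), 145.94322204589844)
knob (array([0.4457, 0.309 ]), np.float64(0.009094939469780699))
dish (array([0.5882, 0.1472]), np.float64(0.037852752624337634)) (array([0.5882, 0.1475]), np.float64(0.037754366012174856)) 0.01876539707349975
coaster w1 ((0.44709888100624084, 0.0075102150440216064), (0.0967126414179802, 0.09494734555482864), 79.59133911132812) 0.008922057030815556
coaster wrist0 ((0.44754454493522644, 0.006793122738599777), (0.09553252905607224, 0.0963299572467804), 79.84907531738281) 0.009061878844924182
0.02 42 [0.4657 0.252  0.0246]
0.03 10 [0.4684 0.2438 0.0326]
0.04 56 [0.4666 0.2408 0.047 ]
0.05 88 [0.464  0.2497 0.0524]
0.06 3 [0.4624 0.2555 0.0691]
0.07 97 [0.4609 0.2515 0.0761]
0.08 115 [0.4446 0.3324 0.0865]
0.09 242 [0.4386 0.3484 0.0951]
0.1 289 [0.4479 0.3032 0.1056]
0.11 103 [0.4525 0.2781 0.1114]
0.12 0 [nan nan nan]
0.13 0 [nan nan nan]
0.14 0 [nan nan nan]<stdin>:25: RuntimeWarning: Mean of empty slice
```

```bash
cat > go.py <<'E'
import sys,numpy as np
from plant import r
from scipy.spatial.transform import Rotation as R
np.set_printoptions(precision=4,suppress=True)
# usage: go.py x y z [closing-axis yaw of tool y from world x]
s=r.get_state(); T=R.from_quat(s['eef_rot']); x,y,z=map(float,sys.argv[1:4]); a=float(sys.argv[4]) if len(sys.argv)>4 else 0
G=R.from_euler('z',a)*R.from_quat([.5**.5,.5**.5,0,0])
print('pos',s['tool_pos'],'F',s['contact_force'],'open',s['opening'],'ff',s['finger_force'],'t',s['clock'])
print('shift',T.inv().apply(np.array([x,y,z])-s['tool_pos']),'turn',(T.inv()*G).as_rotvec(),'q',np.array(s['q']))
E
python3 go.py .4457 .309 .22
```

```text
pos [0.5442 0.2026 0.3193] F [ 0.8208 -0.9406 -0.0819] open 0.9974076510516136 ff 0.0 t 0.825
shift [ 0.1068 -0.098   0.0994] turn [ 0.0009 -0.0012  0.005 ] q [-0.3169  0.5411 -0.1989  1.5968  0.1193  1.0144 -0.5461]
```

Call:
{"method": "servo_tool", "body": {"translation": [[0.022, -0.02, 0.02], [0.022, -0.02, 0.02], [0.022, -0.02, 0.02], [0.022, -0.02, 0.02], [0.0185, -0.0185, 0.02], [0, 0, 0], [0, 0, 0]], "turn": [[0, 0, 0.002], [0, 0, 0], [0, 0, 0], [0, 0, 0], [0, 0, 0], [0, 0, 0], [0, 0, 0]], "grip": 0.55}}

```text
clock: 1.7
tool_pos: [0.4484, 0.3049, 0.2189]
eef_rot: [0.709, 0.705, 0.0, 0.001]
contact_force: [-0.3, 0.4, 0.0]
opening: 0.55
finger_force: 0.0
```

```bash
python3 - <<'E'
from h import *
np.set_printoptions(precision=4,suppress=True)
d=snap('wrist','w2');C=cloud(d); Z=C[...,2]
X=lambda c,r:np.hypot(C[...,0]-c[0],C[...,1]-c[1])<r
st=X((.445,.307),.06)
for lo,z in((.138,.144),(.16,.165)):
    m=(st&(Z>lo)&(Z<.175)).astype(np.uint8); cc=cv2.findContours(m,0,1)[0]
    c=max(cc,key=cv2.contourArea).reshape(-1,2)
    print('circ',lo,rob(plane(d,c,z)),np.median(Z[m>0]),c.min(0),c.max(0))
E
python3 go.py .4457 .309 .149
```

```text
circ 0.138 (array([0.4449, 0.3098]), np.float64(0.02894204678904505)) 0.14363755444012793 [271 164] [353 244]
circ 0.16 (array([0.4449, 0.3099]), np.float64(0.009075284032651208)) 0.16936390534710546 [298 200] [325 229]
pos [0.4486 0.305  0.2192] F [-0.6991  0.542   0.2126] open 0.5486385106427168 ff 0.0 t 1.75
shift [ 0.004  -0.0031  0.0702] turn [ 0.0018  0.0006 -0.0053] q [-0.5769  0.6066 -0.1724  1.8394  0.1535  0.7074 -0.8413]
```

View pics/w2.png

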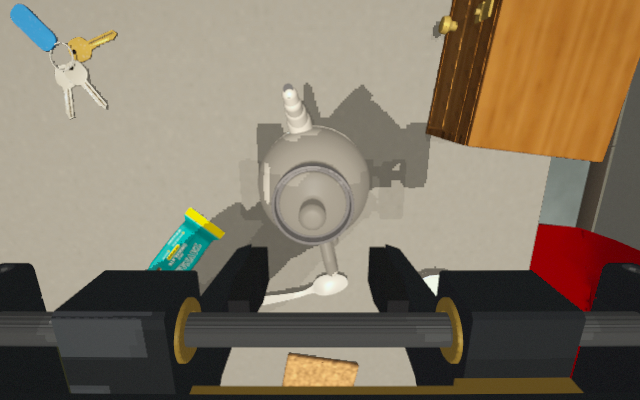

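Call:
{"method": "servo_tool", "body": {"translation": [[0.004, -0.003, 0.02], [0, 0, 0.015], [0, 0, 0.01], [0, 0, 0.005], [0, 0, 0], [0, 0, 0]], "turn": [[0, 0, -0.005], [0, 0, 0], [0, 0, 0], [0, 0, 0], [0, 0, 0], [0, 0, 0]]}}

```text
clock: 2.5
tool_pos: [0.444, 0.3109, 0.1691]
eef_rot: [0.706, 0.708, 0.0, 0.0]
contact_force: [-0.4, -0.5, -0.2]
opening: 0.553
finger_force: 0.0
```

```bash
python3 go.py .4451 .3096 .149
```

```text
pos [0.444  0.3109 0.1691] F [-0.3789 -0.5257 -0.1518] open 0.5528196779764735 ff 0.0 t 2.5
shift [-0.0013  0.0011  0.0201] turn [ 0.0008 -0.0005  0.0029] q [-0.6013  0.6802 -0.1559  1.8879  0.1778  0.5859 -0.8686]
```

Call:
{"method": "servo_tool", "body": {"translation": [[-0.001, 0.001, 0.008], [0, 0, 0.006], [0, 0, 0.006], [0, 0, 0], [0, 0, 0], [0, 0, 0]], "turn": [[0, 0, 0.002], [0, 0, 0], [0, 0, 0], [0, 0, 0], [0, 0, 0], [0, 0, 0]]}}

```text
clock: 3.25
tool_pos: [0.4448, 0.3098, 0.1489]
eef_rot: [0.707, 0.707, 0.0, 0.0]
contact_force: [-0.3, 0.7, -0.6]
opening: 0.552
finger_force: 0.0
```

Call:
{"method": "servo_tool", "body": {"translation": [[0, 0, 0], [0, 0, 0], [0, 0, 0], [0, 0, 0], [0, 0, 0], [0, 0, 0], [0, 0, 0], [0, 0, 0]], "turn": [[0, 0, 0], [0, 0, 0], [0, 0, 0], [0, 0, 0], [0, 0, 0], [0, 0, 0], [0, 0, 0], [0, 0, 0]], "grip": 0, "grip_force": 15}}

```text
clock: 4.25
tool_pos: [0.4447, 0.3097, 0.1487]
eef_rot: [0.707, 0.707, 0.0, 0.0]
contact_force: [-0.4, 0.5, 0.8]
opening: 0.188
finger_force: 15.0
```

Call:
{"method": "servo_tool", "body": {"translation": [[0, 0, -0.005], [0, 0, -0.01], [0, 0, -0.015], [0, 0, -0.02], [0, 0, -0.02], [-0.02, 0, 0], [-0.03, 0, 0], [-0.04, 0, 0], [-0.04, 0, 0], [-0.04, 0, 0]], "turn": [[0, 0, 0], [0, 0, 0], [0, 0, 0], [0, 0, 0], [0, 0, 0], [0, 0, 0], [0, 0, 0], [0, 0, 0], [0, 0, 0], [0, 0, 0]]}}

```text
clock: 5.5
tool_pos: [0.444, 0.1365, 0.2184]
eef_rot: [0.707, 0.707, -0.001, 0.0]
contact_force: [0.9, -0.6, -0.2]
opening: 0.189
finger_force: 15.0
```

Call:
{"method": "servo_tool", "body": {"translation": [[-0.04, 0, 0], [-0.04, 0, 0], [-0.03, 0, 0], [-0.022, 0.002, 0], [0, 0, 0.02], [0, 0, 0.02], [0, 0, 0.02], [0, 0, 0], [0, 0, 0], [0, 0, 0]], "turn": [[0, 0, 0], [0, 0, 0], [0, 0, 0], [0, 0, 0], [0, 0, 0], [0, 0, 0], [0, 0, 0], [0, 0, 0], [0, 0, 0], [0, 0, 0]]}}

```text
clock: 6.75
tool_pos: [0.4473, 0.0074, 0.1594]
eef_rot: [0.707, 0.707, 0.0, 0.0]
contact_force: [-0.2, -0.1, -0.0]
opening: 0.194
finger_force: 15.0
```

```bash
python3 - <<'E'
from h import *
d=snap('wrist','w3')
E
python3 go.py .447 .007 .0225
```

```text
pos [0.4473 0.0076 0.1594] F [ 0.1145  0.0929 -0.0624] open 0.19143688063887526 ff 14.999973680824041 t 6.8
shift [-0.0006 -0.0005  0.1369] turn [ 0.0014 -0.0001  0.0008] q [-0.0113  0.6123 -0.1692  2.1657  0.2637  0.3809 -0.3949]
```

View pics/w3.png

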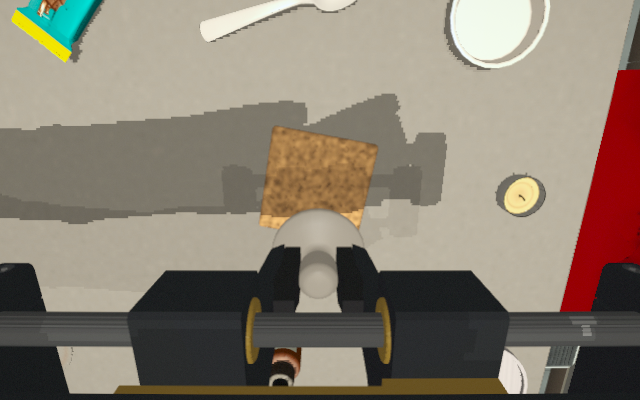

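Call:
{"method": "servo_tool", "body": {"translation": [[0, 0, 0.02], [0, 0, 0.025], [0, 0, 0.025], [0, 0, 0.02], [0, 0, 0.015], [0, 0, 0.012], [0, 0, 0.006], [0, 0, 0.003], [0, 0, 0], [0, 0, 0]], "turn": [[0, 0, 0], [0, 0, 0], [0, 0, 0], [0, 0, 0], [0, 0, 0], [0, 0, 0], [0, 0, 0], [0, 0, 0], [0, 0, 0], [0, 0, 0]]}}

```text
clock: 8.05
tool_pos: [0.448, 0.0077, 0.0339]
eef_rot: [0.707, 0.707, -0.0, -0.0]
contact_force: [0.4, 0.1, -0.6]
opening: 0.195
finger_force: 15.0
```

```bash
python3 go.py .447 .007 .0225
```

```text
pos [0.448  0.0077 0.0339] F [ 0.4294  0.1474 -0.6033] open 0.1948543640726278 ff 14.999941997230053 t 8.05
shift [-0.0007 -0.001   0.0114] turn [-0.001  -0.0001  0.0006] q [-0.0976  0.8817 -0.0361  2.2269  0.6791  0.0441 -0.7987]
```

Call:
{"method": "servo_tool", "body": {"translation": [[0, 0.005, 0], [0, 0.004, 0], [0, 0, 0.004], [0, 0, 0]], "turn": [[0, 0, 0], [0, 0, 0], [0, 0, 0], [0, 0, 0]]}}

```text
clock: 8.55
tool_pos: [0.4565, 0.0076, 0.0293]
eef_rot: [0.707, 0.707, -0.001, -0.001]
contact_force: [-0.5, -0.1, -0.3]
opening: 0.19
finger_force: 15.0
```

```bash
python3 go.py .456 .007 .0225
```

```text
pos [0.4565 0.0076 0.0293] F [-0.4916 -0.1254 -0.269 ] open 0.19044167740649326 ff 15.000001285225153 t 8.55
shift [-0.0006 -0.0005  0.0068] turn [-0.0022  0.0002  0.001 ] q [-0.0838  0.8921 -0.0551  2.2006  0.6917  0.0672 -0.808 ]
```

Call:
{"method": "servo_tool", "body": {"translation": [[0, 0, 0.003], [0, 0, 0.002], [0, 0, 0.001], [0, 0, 0.001], [0, 0, 0], [0, 0, 0]], "turn": [[0, 0, 0], [0, 0, 0], [0, 0, 0], [0, 0, 0], [0, 0, 0], [0, 0, 0]]}}

```text
clock: 9.3
tool_pos: [0.4568, 0.0077, 0.0227]
eef_rot: [0.707, 0.707, -0.001, -0.0]
contact_force: [0.1, 1.4, -0.8]
opening: 0.191
finger_force: 15.0
```

```bash
python3 go.py .456 .007 .0225
```

```text
pos [0.4568 0.0077 0.0227] F [ 0.0987  1.4192 -0.8005] open 0.19081008971905275 ff 14.999936996027827 t 9.3
shift [-0.0007 -0.0008  0.0002] turn [-0.0015  0.0001  0.001 ] q [-0.0918  0.907  -0.042   2.2012  0.7526  0.0483 -0.8687]
```

Nudge further down until contact; q6 is near its limit, so tiny steps.

Call:
{"method": "servo_tool", "body": {"translation": [[0, 0.003, 0], [0, 0, 0.001], [0, 0, 0.001], [0, 0, 0], [0, 0, 0]], "turn": [[0, 0, 0], [0, 0, 0], [0, 0, 0], [0, 0, 0], [0, 0, 0]]}}

```text
clock: 9.93
tool_pos: [0.4603, 0.0077, 0.0216]
eef_rot: [0.707, 0.707, 0.0, 0.0]
contact_force: [-0.9, 0.5, 11.9]
opening: 0.188
finger_force: 15.0
```

```bash
python3 go.py .456 .007 .0225
```

```text
pos [0.4603 0.0077 0.0216] F [-0.8557  0.4802 11.9022] open 0.18790558158447246 ff 14.999742899090052 t 9.925
shift [-0.0007 -0.0043 -0.0009] turn [ 0.0004 -0.      0.001 ] q [-0.0869  0.9094 -0.0486  2.1925  0.7676  0.0553 -0.8826]
```

Call:
{"method": "servo_tool", "body": {"translation": [[0, 0, 0], [0, 0, 0], [0, 0, 0], [0, 0, 0], [0, 0, -0.01], [0, 0, -0.02], [0, 0, -0.03], [0, 0, -0.04], [0, 0, -0.04], [0, 0, -0.04]], "turn": [[0, 0, 0], [0, 0, 0], [0, 0, 0], [0, 0, 0], [0, 0, 0], [0, 0, 0], [0, 0, 0], [0, 0, 0], [0, 0, 0], [0, 0, 0]], "grip": 0.5}}

```text
clock: 11.18
tool_pos: [0.4595, 0.0073, 0.2026]
eef_rot: [0.707, 0.707, -0.001, -0.0]
contact_force: [0.7, -0.3, 0.6]
opening: 0.501
finger_force: 0.0
```

Call:
{"method": "servo_tool", "body": {"translation": [[0.01, 0, -0.03], [0.03, -0.003, 0], [0.04, -0.003, 0], [0.05, -0.003, 0], [0.05, -0.003, 0], [0.05, -0.003, 0], [0.04, 0, 0], [0.02, 0, 0], [0, 0, 0], [0, 0, 0]], "turn": [[0, 0, 0], [0, 0, 0], [0, 0, 0], [0, 0, 0], [0, 0, 0], [0, 0, 0], [0, 0, 0], [0, 0, 0], [0, 0, 0], [0, 0, 0]], "grip": 1}}

```text
clock: 12.42
tool_pos: [0.4451, 0.2952, 0.2304]
eef_rot: [0.708, 0.707, -0.002, 0.0]
contact_force: [0.1, -0.3, -0.2]
opening: 1.0
finger_force: 0.0
```

```bash
python3 go.py .4451 .3096 .129; python3 - <<'E'
from h import *
np.set_printoptions(precision=4,suppress=True)
d=snap('wrist','w4');C=cloud(d); Z=C[...,2]
X=lambda c,r:np.hypot(C[...,0]-c[0],C[...,1]-c[1])<r
st=X((.445,.31),.06)
m=(st&(Z>.138)&(Z<.175)).astype(np.uint8); c=max(cv2.findContours(m,0,1)[0],key=cv2.contourArea).reshape(-1,2)
print('collar',rob(plane(d,c,.144)),np.median(C[c[:,1],c[:,0],2]))
E
```

```text
pos [0.4451 0.2952 0.2304] F [ 0.1028 -0.2897 -0.216 ] open 1.000462404464361 ff 0.0 t 12.425
shift [0.0147 0.0002 0.1014] turn [-0.0019  0.0026 -0.0013] q [-0.3486  0.6213 -0.53    1.8362  0.4227  0.8015 -1.0987]
collar (array([0.4449, 0.3097]), np.float64(0.028858739692429095)) 0.14461223415373203
```

View pics/w4.png

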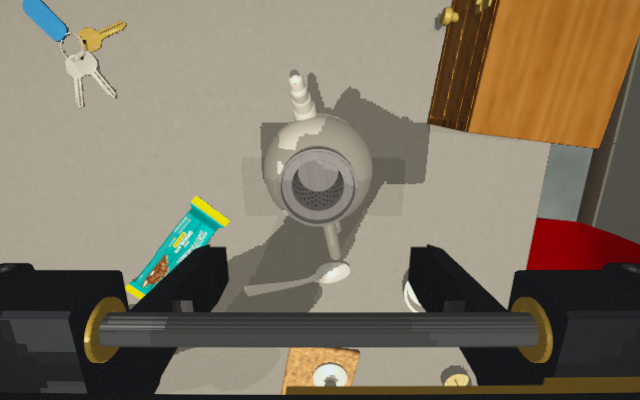

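Call:
{"method": "servo_tool", "body": {"translation": [[0.008, 0, 0.02], [0.007, 0, 0.025], [0, 0, 0.02], [0, 0, 0.015], [0, 0, 0.01], [0, 0, 0.008], [0, 0, 0.003], [0, 0, 0], [0, 0, 0]], "turn": [[0, 0, 0], [0, 0, 0], [0, 0, 0], [0, 0, 0], [0, 0, 0], [0, 0, 0], [0, 0, 0], [0, 0, 0], [0, 0, 0]]}}

```text
clock: 13.6
tool_pos: [0.4448, 0.3129, 0.13]
eef_rot: [0.707, 0.707, -0.0, -0.0]
contact_force: [0.4, -0.2, -0.3]
opening: 0.998
finger_force: 0.0
```

```bash
python3 go.py .4450 .3097 .129; python3 - <<'E'
from h import *
d=load('w4'); print(dep(d,[(470,120),(500,100),(440,110)]).round(3).tolist())
C=cloud(d);Z=C[...,2]
m=(np.hypot(C[...,0]-.455,C[...,1]-.007)<.05)&(Z>.025)&(Z<.05); P=C[m];print('knob',m.sum(),P.mean(0).round(4) if m.sum() else 0)
E
```

```text
pos [0.4448 0.3129 0.13  ] F [ 0.3759 -0.22   -0.3284] open 0.9976424488884994 ff 0.0 t 13.6
shift [-0.0032  0.0002  0.001 ] turn [-0.001  -0.0004  0.0011] q [-0.4443  0.7713 -0.4253  1.9     0.5442  0.5868 -1.2242]
[[0.566, 0.355, 0.107], [0.586, 0.37, 0.108], [0.567, 0.361, 0.035]]
knob 52 [0.4603 0.0145 0.0306]
```

Call:
{"method": "servo_tool", "body": {"translation": [[-0.003, 0, 0.001], [0, 0, 0], [0, 0, 0]], "turn": [[0, 0, 0.001], [0, 0, 0], [0, 0, 0]]}}

```text
clock: 13.98
tool_pos: [0.4447, 0.3096, 0.1287]
eef_rot: [0.707, 0.707, -0.001, -0.001]
contact_force: [-0.5, -0.4, -0.2]
opening: 1.0
finger_force: 0.0
```

Call:
{"method": "servo_tool", "body": {"translation": [[0, 0, 0], [0, 0, 0], [0, 0, 0], [0, 0, 0], [0, 0, 0], [0, 0, 0], [0, 0, 0]], "turn": [[0, 0, 0], [0, 0, 0], [0, 0, 0], [0, 0, 0], [0, 0, 0], [0, 0, 0], [0, 0, 0]], "grip": 0, "grip_force": 20}}

```text
clock: 14.85
tool_pos: [0.4446, 0.3097, 0.1286]
eef_rot: [0.707, 0.707, -0.001, -0.001]
contact_force: [0.2, 0.1, -0.8]
opening: 0.653
finger_force: 20.0
```

Call:
{"method": "servo_tool", "body": {"translation": [[0, 0, -0.004], [0, 0, -0.008], [0, 0, -0.012], [0, 0, -0.015], [0, 0, -0.015], [0, 0, -0.015], [0, 0, -0.015], [0, 0, 0], [0, 0, 0]], "turn": [[0, 0, 0], [0, 0, 0], [0, 0, 0], [0, 0, 0], [0, 0, 0], [0, 0, 0], [0, 0, 0], [0, 0, 0], [0, 0, 0]]}}

```text
clock: 15.98
tool_pos: [0.4446, 0.3094, 0.2123]
eef_rot: [0.707, 0.707, -0.001, -0.0]
contact_force: [-0.2, 0.1, -1.3]
opening: 0.656
finger_force: 20.0
```

```bash
python3 go.py .588 .1473 .13; python3 - <<'E'
from h import *
d=snap('wrist','w5')
E
```

```text
pos [0.4446 0.3094 0.2123] F [-0.2103  0.0874 -1.2717] open 0.656035750454358 ff 19.99984657857567 t 15.975
shift [-0.162   0.1436  0.0822] turn [-0.002   0.0007 -0.    ] q [-0.3812  0.6539 -0.5158  1.8352  0.4436  0.7711 -1.1332]
```

View pics/w5.png

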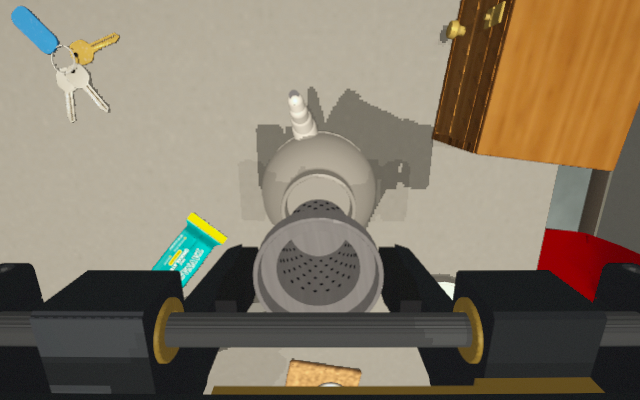

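Call:
{"method": "servo_tool", "body": {"translation": [[-0.02, 0.018, 0], [-0.032, 0.028, 0], [-0.036, 0.032, 0], [-0.036, 0.032, 0], [-0.028, 0.024, 0.02], [-0.01, 0.0096, 0.03], [0, 0, 0.03], [0, 0, 0.02], [0, 0, 0], [0, 0, 0]], "turn": [[0, 0, 0], [0, 0, 0], [0, 0, 0], [0, 0, 0], [0, 0, 0], [0, 0, 0], [0, 0, 0], [0, 0, 0], [0, 0, 0], [0, 0, 0]]}}

```text
clock: 17.27
tool_pos: [0.5885, 0.148, 0.1128]
eef_rot: [0.707, 0.707, -0.0, -0.0]
contact_force: [0.1, -0.2, 0.3]
opening: 0.654
finger_force: 20.0
```

```bash
python3 go.py .588 .1473 .0530
```

```text
pos [0.5885 0.148  0.1128] F [ 0.1132 -0.2318  0.2877] open 0.6535324189659096 ff 19.999886588193476 t 17.275
shift [-0.0007 -0.0004  0.0598] turn [-0.0011 -0.0003  0.0003] q [-0.0653  0.8647 -0.4627  1.7148  0.5563  0.6971 -0.8233]
```

Call:
{"method": "servo_tool", "body": {"translation": [[0, 0, 0.015], [0, 0, 0.018], [0, 0, 0.015], [0, 0, 0.008], [0, 0, 0.003], [0, 0, 0.002], [0, 0, 0.001], [0, 0, 0], [0, 0, 0]], "turn": [[0, 0, 0], [0, 0, 0], [0, 0, 0], [0, 0, 0], [0, 0, 0], [0, 0, 0], [0, 0, 0], [0, 0, 0], [0, 0, 0]]}}

```text
clock: 18.4
tool_pos: [0.5883, 0.1479, 0.0516]
eef_rot: [0.707, 0.707, -0.0, -0.0]
contact_force: [-1.5, -0.8, 6.0]
opening: 0.651
finger_force: 20.0
```

Call:
{"method": "servo_tool", "body": {"translation": [[0, 0, 0], [0, 0, 0], [0, 0, 0], [0, 0, 0], [0, 0, -0.015], [0, 0, -0.03], [0, 0, -0.04], [0, 0, -0.04], [0, 0, -0.04], [0, 0, 0]], "turn": [[0, 0, 0], [0, 0, 0], [0, 0, 0], [0, 0, 0], [0, 0, 0], [0, 0, 0], [0, 0, 0], [0, 0, 0], [0, 0, 0], [0, 0, 0]], "grip": 1}}

```text
clock: 19.65
tool_pos: [0.5903, 0.1489, 0.2197]
eef_rot: [0.707, 0.707, 0.003, 0.001]
contact_force: [0.2, 0.3, 0.0]
opening: 1.001
finger_force: 0.0
```

Call:
{"method": "servo_tool", "body": {"translation": [[0.02, -0.018, 0], [0.032, -0.028, 0], [0.036, -0.032, 0], [0.036, -0.032, 0], [0.025, -0.024, 0], [0.012, -0.0096, 0], [0, 0, 0], [0, 0, 0], [0, 0, 0]], "turn": [[0, 0, 0], [0, 0, 0], [0, 0, 0], [0, 0, 0], [0, 0, 0], [0, 0, 0], [0, 0, 0], [0, 0, 0], [0, 0, 0]]}}

```text
clock: 20.78
tool_pos: [0.4459, 0.3072, 0.2154]
eef_rot: [0.708, 0.706, -0.001, -0.0]
contact_force: [0.0, -0.3, 0.5]
opening: 0.998
finger_force: 0.0
```

```bash
python3 go.py .4450 .3097 .119; python3 - <<'E'
from h import *
np.set_printoptions(precision=4,suppress=True)
d=snap('wrist','w6');C=cloud(d); Z=C[...,2]
X=lambda c,r:np.hypot(C[...,0]-c[0],C[...,1]-c[1])<r
st=X((.445,.31),.04)
m=(st&(Z>.126)&(Z<.14)).astype(np.uint8); c=max(cv2.findContours(m,0,1)[0],key=cv2.contourArea).reshape(-1,2)
print('neck',rob(plane(d,c,.132)),np.median(C[c[:,1],c[:,0],2]))
k=X((.445,.31),.1)&~X((.445,.31),.058)&(Z>.095)&(C[...,1]>.33); print('spout',C[k].mean(0),C[k][np.argmax(C[k][:,1])])
for n in ('scene','side'):
    e=snap(n,n+'1'); 
    Q=cloud(e); m=(np.hypot(Q[...,0]-.588,Q[...,1]-.147)<.045)&(Q[...,2]>.05); P=Q[m]; print(n,'infuser',m.sum(),P.min(0),P.max(0),P.mean(0))
    m=(np.hypot(Q[...,0]-.46,Q[...,1]-.008)<.04)&(Q[...,2]>.03); P=Q[m]; print(n,'lid',m.sum(),P.min(0),P.max(0),P.mean(0))
E
```

```text
pos [0.4459 0.3072 0.2154] F [ 0.0406 -0.3489  0.519 ] open 0.9980851731986476 ff 0.0 t 20.775
shift [ 0.0026 -0.0008  0.0964] turn [-0.0013  0.001  -0.0028] q [-0.3728  0.6503 -0.5225  1.8326  0.4443  0.7788 -1.1325]
neck (array([0.4449, 0.31  ]), np.float64(0.026918853139512453)) 0.13264593338371516
spout [0.4526 0.3396 0.2914] [0.4265 0.3912 0.1179]
scene infuser 245 [0.5567 0.1177 0.0502] [0.6197 0.1712 0.0708] [0.5893 0.1392 0.0608]
scene lid 49 [0.4491 0.0001 0.0308] [0.4659 0.0162 0.0449] [0.4567 0.0086 0.0395]
side infuser 162 [0.5603 0.1159 0.0502] [0.615  0.1782 0.0711] [0.5879 0.1494 0.0605]
side lid 30 [ 0.4538 -0.0044  0.0307] [0.4684 0.0119 0.0436] [0.4603 0.0022 0.0379]
```

Call:
{"method": "servo_tool", "body": {"translation": [[0.0025, -0.0008, 0.02], [0, 0, 0.025], [0, 0, 0.02], [0, 0, 0.015], [0, 0, 0.01], [0, 0, 0.005], [0, 0, 0.001], [0, 0, 0], [0, 0, 0]], "turn": [[0, 0, -0.002], [0, 0, 0], [0, 0, 0], [0, 0, 0], [0, 0, 0], [0, 0, 0], [0, 0, 0], [0, 0, 0], [0, 0, 0]]}}

```text
clock: 22.05
tool_pos: [0.4441, 0.3114, 0.12]
eef_rot: [0.706, 0.708, -0.0, -0.0]
contact_force: [-0.0, -0.9, 0.1]
opening: 1.002
finger_force: 0.0
```

```bash
python3 go.py .4448 .31 .119
```

```text
pos [0.4441 0.3114 0.12  ] F [-0.0384 -0.8543  0.1145] open 1.0018165598988578 ff 0.0 t 22.05
shift [-0.0014  0.0007  0.001 ] turn [-0.0008 -0.0005  0.002 ] q [-0.4474  0.7857 -0.4181  1.9105  0.5651  0.5641 -1.2417]
```

Call:
{"method": "servo_tool", "body": {"translation": [[-0.0014, 0.0007, 0.001], [0, 0, 0], [0, 0, 0], [0, 0, 0], [0, 0, 0], [0, 0, 0], [0, 0, 0], [0, 0, 0]], "turn": [[0, 0, 0], [0, 0, 0], [0, 0, 0], [0, 0, 0], [0, 0, 0], [0, 0, 0], [0, 0, 0], [0, 0, 0]], "grip": 0, "grip_force": 35}}

```text
clock: 23.05
tool_pos: [0.4446, 0.3098, 0.1186]
eef_rot: [0.706, 0.708, -0.001, -0.001]
contact_force: [0.0, 0.7, -0.3]
opening: 0.597
finger_force: 35.0
```

Call:
{"method": "servo_tool", "body": {"translation": [[0, 0, -0.003], [0, 0, -0.006], [0, 0, -0.01], [0, 0, -0.012], [0, 0, -0.015], [0, 0, -0.015], [0, 0, -0.012], [0, 0, 0], [0, 0, 0]], "turn": [[0, 0, 0], [0, 0, 0], [0, 0, 0], [0, 0, 0], [0, 0, 0], [0, 0, 0], [0, 0, 0], [0, 0, 0], [0, 0, 0]]}}

```text
clock: 24.18
tool_pos: [0.4444, 0.3094, 0.1913]
eef_rot: [0.706, 0.708, -0.001, -0.0]
contact_force: [0.2, 0.4, -3.0]
opening: 0.598
finger_force: 35.0
```

```bash
python3 go.py .586 -.177 .19; python3 - <<'E'
from h import *
np.set_printoptions(precision=4,suppress=True)
for n in('scene0','side0','scene1','side1'):
    d=load(n);C=cloud(d);Z=C[...,2]
    for w,c0,rad,lo,hi,z in(('warmer',(.588,-.175),.075,.052,.075,.062),('saucer',(.417,-.324),.085,.009,.03,.015)):
        m=((np.hypot(C[...,0]-c0[0],C[...,1]-c0[1])<rad)&(Z>lo)&(Z<hi)).astype(np.uint8)
        cc=cv2.findContours(m,0,1)[0]
        if not cc: continue
        c=np.concatenate([k.reshape(-1,2) for k in cc if len(k)>5]); h=cv2.convexHull(c).reshape(-1,2)
        P=plane(d,h,z); print(n,w,m.sum(),rob(P,2),np.median(Z[m>0]))
d=snap('wrist','w7'); snap('scene','scene2')
E
```

```text
pos [0.4444 0.3094 0.1913] F [ 0.2483  0.3936 -2.9618] open 0.5980822321953755 ff 34.998114220798016 t 24.175
shift [-0.4867  0.1406  0.0014] turn [-0.002   0.0007  0.002 ] q [-0.3905  0.6832 -0.5033  1.8563  0.4751  0.7257 -1.16  ]
scene0 warmer 742 (array([ 0.5848, -0.1754]), np.float64(0.057028518691362086)) 0.05921918758143324
scene0 saucer 698 (array([ 0.4181, -0.3262]), np.float64(0.0677933121222517)) 0.013250877220325086
side0 warmer 797 (array([ 0.5853, -0.1777]), np.float64(0.05631230025351425)) 0.0602572372759177
side0 saucer 1144 (array([ 0.415, -0.323]), np.float64(0.06752100326223665)) 0.013520275802860582
scene1 warmer 744 (array([ 0.5847, -0.1754]), np.float64(0.057043506073432046)) 0.05930581132098145
scene1 saucer 543 (array([ 0.4181, -0.3256]), np.float64(0.06735330840066528)) 0.013163086359846199
side1 warmer 797 (array([ 0.5853, -0.1777]), np.float64(0.05631230025351425)) 0.06043544763440678
side1 saucer 1144 (array([ 0.415, -0.323]), np.float64(0.06752100326223665)) 0.013586105456727005
```

View pics/w7.png

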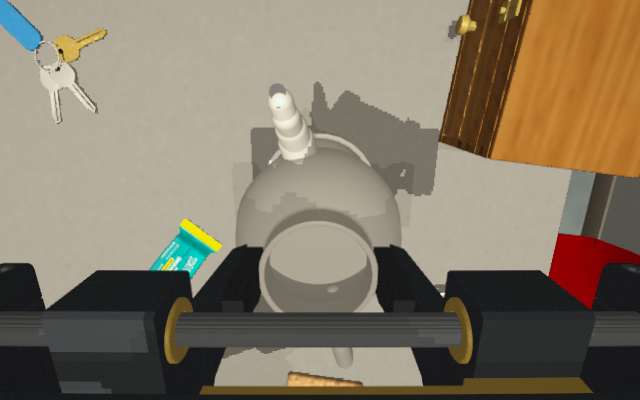

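Call:
{"method": "servo_tool", "body": {"translation": [[-0.015, 0.004, 0], [-0.025, 0.007, 0], [-0.035, 0.01, 0], [-0.04, 0.012, 0], [-0.04, 0.012, 0], [-0.04, 0.012, 0], [-0.04, 0.012, 0], [-0.04, 0.012, 0], [-0.04, 0.012, 0], [-0.04, 0.012, 0]], "turn": [[0, 0, 0], [0, 0, 0], [0, 0, 0], [0, 0, 0], [0, 0, 0], [0, 0, 0], [0, 0, 0], [0, 0, 0], [0, 0, 0], [0, 0, 0]]}}

```text
clock: 25.52
tool_pos: [0.5499, -0.0479, 0.1911]
eef_rot: [0.707, 0.707, -0.001, -0.001]
contact_force: [0.6, 0.6, -2.4]
opening: 0.601
finger_force: 35.0
```

Call:
{"method": "servo_tool", "body": {"translation": [[-0.04, 0.012, 0], [-0.037, 0.01, 0], [-0.03, 0.008, 0], [-0.017, 0.004, 0], [-0.007, 0.002, 0], [0, 0, 0.01], [0, 0, 0.01], [0, 0, 0], [0, 0, 0], [0, 0, 0]], "turn": [[0, 0, 0], [0, 0, 0], [0, 0, 0], [0, 0, 0], [0, 0, 0], [0, 0, 0], [0, 0, 0], [0, 0, 0], [0, 0, 0], [0, 0, 0]]}}

```text
clock: 26.78
tool_pos: [0.5868, -0.1757, 0.1717]
eef_rot: [0.706, 0.708, -0.0, -0.0]
contact_force: [-0.5, -0.0, -2.1]
opening: 0.598
finger_force: 35.0
```

```bash
python3 go.py .5855 -.1765 .1286; python3 - <<'E'
from h import *
snap('side','side2'); snap('scene','scene3')
a=load('side2')['img'][170:330,250:450]; b=load('scene3')['img'][70:230,250:450]
cv2.imwrite('pics/c1.png',cv2.resize(np.hstack([a,b]),(800,320),interpolation=cv2.INTER_CUBIC)[:,:,::-1])
E
```

```text
pos [ 0.5868 -0.1757  0.1717] F [-0.4551 -0.036  -2.071 ] open 0.5977568365927659 ff 34.998101787641644 t 26.775
shift [-0.0008 -0.0013  0.0431] turn [-0.0009  0.0001  0.0024] q [ 0.5261  0.805  -0.5676  1.6563  0.5452  0.8446 -0.2709]
```

View pics/c1.png

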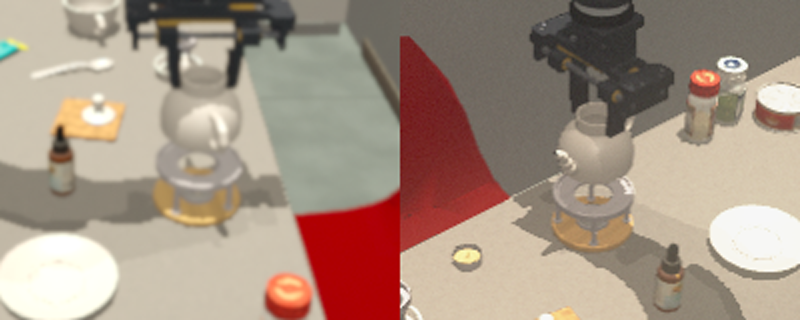

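Call:
{"method": "servo_tool", "body": {"translation": [[-0.0008, -0.0013, 0.01], [0, 0, 0.012], [0, 0, 0.008], [0, 0, 0.005], [0, 0, 0.003], [0, 0, 0.002], [0, 0, 0.002], [0, 0, 0], [0, 0, 0]], "turn": [[0, 0, 0], [0, 0, 0], [0, 0, 0], [0, 0, 0], [0, 0, 0], [0, 0, 0], [0, 0, 0], [0, 0, 0], [0, 0, 0]]}}

```text
clock: 28.0
tool_pos: [0.5853, -0.1767, 0.1296]
eef_rot: [0.706, 0.708, -0.0, -0.0]
contact_force: [-0.2, -0.4, -2.7]
opening: 0.599
finger_force: 35.0
```

```bash
python3 go.py .5855 -.1765 .1286
```

```text
pos [ 0.5853 -0.1767  0.1296] F [-0.1661 -0.401  -2.7177] open 0.5992949487748156 ff 34.99809882603586 t 28.0
shift [0.0002 0.0002 0.001 ] turn [-0.0013  0.0001  0.002 ] q [ 0.5098  0.8573 -0.5325  1.689   0.5898  0.7624 -0.3076]
```

Call:
{"method": "servo_tool", "body": {"translation": [[0, 0, 0.0008], [0, 0, 0.0007], [0, 0, 0], [0, 0, 0]], "turn": [[0, 0, 0], [0, 0, 0], [0, 0, 0], [0, 0, 0]]}}

```text
clock: 28.5
tool_pos: [0.5854, -0.1768, 0.1286]
eef_rot: [0.706, 0.708, -0.001, -0.0]
contact_force: [-3.1, -0.0, 4.6]
opening: 0.593
finger_force: 35.0
```

Call:
{"method": "servo_tool", "body": {"translation": [[0, 0, 0], [0, 0, 0], [0, 0, 0], [0, 0, 0], [0, 0, -0.01], [0, 0, -0.02], [0, 0, -0.03], [0, 0, -0.03], [0, 0, -0.01], [0, 0, 0]], "turn": [[0, 0, 0], [0, 0, 0], [0, 0, 0], [0, 0, 0], [0, 0, 0], [0, 0, 0], [0, 0, 0], [0, 0, 0], [0, 0, 0], [0, 0, 0]], "grip": 1}}

```text
clock: 29.75
tool_pos: [0.5855, -0.1768, 0.2283]
eef_rot: [0.706, 0.708, -0.0, -0.0]
contact_force: [-0.5, -0.0, 0.3]
opening: 1.002
finger_force: 0.0
```

Call:
{"method": "servo_tool", "body": {"translation": [[0.03, -0.01, 0], [0.045, -0.015, 0], [0.05, -0.015, 0], [0.05, -0.016, 0], [0.05, -0.016, 0], [0.05, -0.016, 0], [0.05, -0.016, 0], [0.045, -0.014, 0], [0.03, -0.01, 0], [0, 0, 0]], "turn": [[0, 0, 0], [0, 0, 0], [0, 0, 0], [0, 0, 0], [0, 0, 0], [0, 0, 0], [0, 0, 0], [0, 0, 0], [0, 0, 0], [0, 0, 0]]}}

```text
clock: 31.0
tool_pos: [0.4549, 0.2254, 0.2273]
eef_rot: [0.704, 0.71, -0.001, -0.001]
contact_force: [-0.1, -0.5, 0.4]
opening: 1.001
finger_force: 0.0
```

```bash
python3 - <<'E'
from h import *
np.set_printoptions(precision=4,suppress=True)
d=snap('wrist','w8');C=cloud(d);Z=C[...,2]
m=(np.hypot(C[...,0]-.445,C[...,1]-.31)<.065)&(Z>.05)&(Z<.07)
c=cv2.convexHull(np.argwhere(m)[:,::-1].astype(np.int32)).reshape(-1,2); print('rim',rob(plane(d,c,.058),4),np.median(Z[m]))
h=(np.hypot(C[...,0]-.445,C[...,1]-.31)>.054)&(np.hypot(C[...,0]-.445,C[...,1]-.31)<.09)&(Z>.035)&(Z<.07)
P=C[h];print('handle',h.sum(),P.mean(0),P.min(0),P.max(0),np.percentile(Z[h],90))
for k in np.arange(.225,.27,.005):
    s=P[(P[:,1]>=k)&(P[:,1]<k+.005)]; print(k.round(3),len(s),s.mean(0) if len(s) else '')
for n in('scene','side'):
    e=snap(n,n+'4');Q=cloud(e); m=(np.hypot(Q[...,0]-.5855,Q[...,1]+.1765)<.035)&(Q[...,2]>.128)&(Q[...,2]<.16)
    c=cv2.convexHull(np.argwhere(m)[:,::-1].astype(np.int32)).reshape(-1,2); print(n,'potrim',rob(plane(e,c,.142),3),Q[m].max(0),np.median(Q[m][:,2]))
E
python3 go.py .4646 .2529 .10 .3
```

```text
rim (array([0.4451, 0.3094]), np.float64(0.049211931339080944)) 0.05839218381293254
handle 253 [0.4625 0.2472 0.0507] [0.4546 0.2339 0.0417] [0.4699 0.259  0.0552] 0.05368102391473371
0.225 0 
0.23 4 [0.4646 0.2344 0.0435]
0.235 42 [0.4648 0.2376 0.046 ]
0.24 52 [0.4638 0.2426 0.0502]
0.245 57 [0.4623 0.2475 0.0524]
0.25 60 [0.4608 0.2524 0.0523]
0.255 38 [0.4608 0.2566 0.0525]
0.26 0 
0.265 0 
0.27 0 
scene potrim (array([ 0.5775, -0.1749]), np.float64(0.034139968519356974)) [ 0.6121 -0.1499  0.1459] 0.1374545731608786
side potrim (array([ 0.5889, -0.1885]), np.float64(0.03652484216242245)) [ 0.6111 -0.1479  0.1447] 0.13657825882612307
pos [0.4567 0.2211 0.2272] F [ 0.4552  0.4953 -0.2245] open 1.0024330907793897 ff 0.0 t 31.15
shift [0.0321 0.0083 0.1271] turn [-0.0031  0.0019 -0.2997] q [-0.1849  0.601  -0.5712  1.9136  0.4583  0.7628 -1.0158]
```

View pics/w8.png

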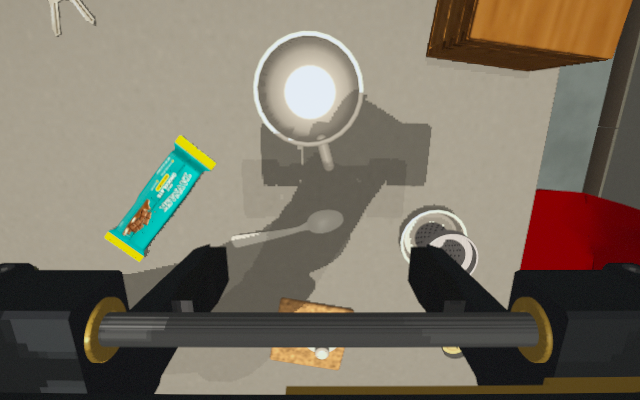

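Call:
{"method": "servo_tool", "body": {"translation": [[0.015, 0.002, 0.02], [0.0154, 0.0026, 0.03], [0, 0, 0.03], [0, 0, 0.03], [0, 0, 0.017], [0, 0, 0], [0, 0, 0], [0, 0, 0]], "turn": [[0, 0, 0], [0, 0, 0], [0, 0, -0.09], [0, 0, -0.09], [0, 0, -0.09], [0, 0, 0], [0, 0, 0], [0, 0, 0]], "grip": 0.45}}

```text
clock: 32.15
tool_pos: [0.4616, 0.2534, 0.1019]
eef_rot: [0.605, 0.796, 0.0, -0.0]
contact_force: [-0.5, -0.1, 0.0]
opening: 0.448
finger_force: 0.0
```

```bash
python3 go.py .4613 .2515 .029 .27; python3 - <<'E'
from h import *
np.set_printoptions(precision=4,suppress=True)
d=snap('wrist','w9');C=cloud(d);Z=C[...,2]
R=np.hypot(C[...,0]-.4451,C[...,1]-.3095)
h=(R>.054)&(R<.09)&(Z>.035)&(Z<.06)&(C[...,1]<.3)
P=C[h];print('handle',h.sum(),P.mean(0),P.min(0),P.max(0))
E
```

```text
pos [0.4616 0.2534 0.1019] F [-0.5288 -0.0509  0.0239] open 0.4482468684404172 ff 0.0 t 32.15
shift [-0.0018 -0.0008  0.0729] turn [ 0.0001 -0.0006  0.0005] q [-0.3042  0.8143 -0.477   1.9653  0.7136  0.5345 -1.0148]
handle 469 [0.4621 0.248  0.0514] [0.4546 0.2346 0.0433] [0.4698 0.2583 0.0552]
```

View pics/w9.png

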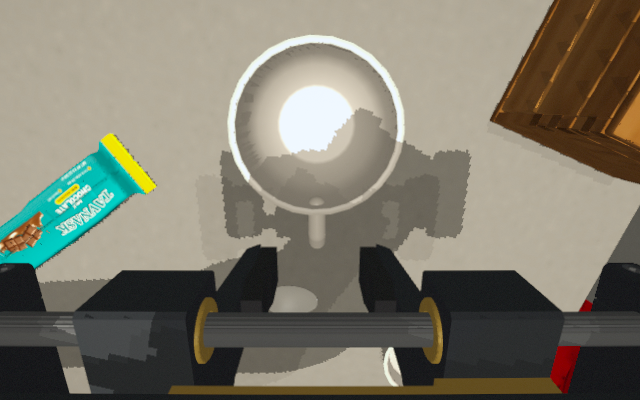

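Call:
{"method": "servo_tool", "body": {"translation": [[-0.0015, -0.0008, 0.015], [0, 0, 0.018], [0, 0, 0.015], [0, 0, 0.012], [0, 0, 0.008], [0, 0, 0.004], [0, 0, 0.001], [0, 0, 0], [0, 0, 0]], "turn": [[0, 0, 0], [0, 0, 0], [0, 0, 0], [0, 0, 0], [0, 0, 0], [0, 0, 0], [0, 0, 0], [0, 0, 0], [0, 0, 0]]}}

```text
clock: 33.33
tool_pos: [0.4607, 0.2518, 0.0284]
eef_rot: [0.605, 0.796, -0.0, -0.0]
contact_force: [-0.5, -0.4, 0.4]
opening: 0.452
finger_force: 0.0
```

```bash
python3 go.py .4613 .2515 .029 .27
```

```text
pos [0.4607 0.2518 0.0284] F [-0.4637 -0.4485  0.4306] open 0.4517003226302704 ff 0.0 t 33.325
shift [-0.0005  0.0005 -0.0006] turn [-0.0009 -0.0006  0.0019] q [-0.3867  0.9295 -0.3358  1.9918  0.837   0.3625 -1.1243]
```

Call:
{"method": "servo_tool", "body": {"translation": [[0, 0.0005, 0], [0, 0, 0], [0, 0, 0], [0, 0, 0], [0, 0, 0], [0, 0, 0], [0, 0, 0], [0, 0, 0]], "turn": [[0, 0, 0], [0, 0, 0], [0, 0, 0], [0, 0, 0], [0, 0, 0], [0, 0, 0], [0, 0, 0], [0, 0, 0]], "grip": 0, "grip_force": 60}}

```text
clock: 34.33
tool_pos: [0.4609, 0.2519, 0.0281]
eef_rot: [0.605, 0.796, -0.0, -0.001]
contact_force: [0.3, -0.7, 2.3]
opening: 0.099
finger_force: 58.0
```

Call:
{"method": "servo_tool", "body": {"translation": [[0, 0, -0.003], [0, 0, -0.005], [0, 0, -0.007], [0, 0, -0.01], [0, 0, -0.01], [0, 0, 0], [0, 0, 0]], "turn": [[0, 0, 0], [0, 0, 0], [0, 0, 0], [0, 0, 0], [0, 0, 0], [0, 0, 0], [0, 0, 0]]}}

```text
clock: 35.2
tool_pos: [0.4609, 0.2518, 0.0631]
eef_rot: [0.605, 0.796, -0.001, -0.001]
contact_force: [-1.2, 0.4, -1.6]
opening: 0.105
finger_force: 59.1
```

```bash
python3 go.py .4328 -.3827 .17 .27; cat > tilt.py <<'E'
from h import *
import sys
from plant import r
np.set_printoptions(precision=4,suppress=True)
d=snap('wrist',sys.argv[1]);C=cloud(d)
p=r.get_state()['tool_pos']; c=p[:2]+np.array([-.0161,.0578]); dz=p[2]-.0284
Z=C[...,2]; R=np.hypot(C[...,0]-c[0],C[...,1]-c[1])
m=(R>.042)&(R<.056)&(Z>dz+.04)&(Z<dz+.08)&(C[...,1]>c[1]-.03)
P=C[m]; A=np.c_[P[:,:2]-c,np.ones(len(P))]
w=np.ones(len(P),bool)
for _ in range(4):
    s=np.linalg.lstsq(A[w],P[w,2],rcond=None)[0]; e=P[:,2]-A@s; w=e>-.002
print('rim plane slopes',s[:2],'rim z',s[2],'expected',.058+dz,m.sum(),w.sum(),'centre',rob(P[w])[0],'exp',c)
E
python3 tilt.py w10
```

```text
pos [0.4609 0.2518 0.0631] F [-1.1789  0.4423 -1.5707] open 0.10492275042827691 ff 59.14860416902229 t 35.2
shift [-0.6036 -0.1977 -0.1068] turn [-0.0015 -0.0003  0.0019] q [-0.3433  0.8742 -0.4085  1.9832  0.7804  0.4467 -1.0716]
rim plane slopes [ 0.0029 -0.0166] rim z 0.09258275972022323 expected 0.09255075225272308 18741 8550 centre [0.4452 0.3093] exp [0.4448 0.3095]
```

Call:
{"method": "servo_tool", "body": {"translation": [[0, 0, -0.015], [0, 0, -0.025], [0, 0, -0.03], [0, 0, -0.03], [-0.01, -0.003, -0.02], [-0.02, -0.007, -0.007], [-0.03, -0.01, 0], [-0.04, -0.013, 0], [-0.04, -0.013, 0], [-0.04, -0.013, 0]], "turn": [[0, 0, 0], [0, 0, 0], [0, 0, 0], [0, 0, 0], [0, 0, 0], [0, 0, 0], [0, 0, 0], [0, 0, 0], [0, 0, 0], [0, 0, 0]]}}

```text
clock: 36.5
tool_pos: [0.4525, 0.0614, 0.1909]
eef_rot: [0.604, 0.797, -0.0, -0.0]
contact_force: [0.0, -1.1, -2.0]
opening: 0.1
finger_force: 59.3
```

Call:
{"method": "servo_tool", "body": {"translation": [[-0.04, -0.013, 0], [-0.04, -0.013, 0], [-0.04, -0.013, 0], [-0.04, -0.013, 0], [-0.04, -0.013, 0], [-0.04, -0.013, 0], [-0.04, -0.013, 0], [-0.04, -0.013, 0], [-0.04, -0.013, 0], [-0.03, -0.01, 0]], "turn": [[0, 0, 0], [0, 0, 0], [0, 0, 0], [0, 0, 0], [0, 0, 0], [0, 0, 0], [0, 0, 0], [0, 0, 0], [0, 0, 0], [0, 0, 0]]}}

```text
clock: 37.75
tool_pos: [0.4345, -0.3492, 0.1908]
eef_rot: [0.605, 0.796, -0.001, -0.0]
contact_force: [-0.6, -0.3, -1.5]
opening: 0.098
finger_force: 59.3
```

Call:
{"method": "servo_tool", "body": {"translation": [[-0.02, -0.0067, 0], [-0.01, -0.004, 0], [0, 0, 0], [0, 0, 0], [0, 0, 0], [0, 0, 0]], "turn": [[0, 0, 0], [0, 0, 0], [0, 0, 0], [0, 0, 0], [0, 0, 0], [0, 0, 0]]}}

```text
clock: 38.5
tool_pos: [0.4331, -0.3782, 0.1903]
eef_rot: [0.604, 0.797, -0.0, -0.001]
contact_force: [0.5, -0.7, -1.8]
opening: 0.1
finger_force: 59.3
```

```bash
python3 go.py .4328 -.3827 .10 .27; python3 tilt.py w11
```

```text
pos [ 0.4331 -0.3782  0.1903] F [ 0.5357 -0.7347 -1.8497] open 0.09994988663564343 ff 59.28921477170661 t 38.5
shift [-0.0042 -0.0014  0.0903] turn [-0.0015 -0.0005  0.0032] q [ 1.0385  0.7682 -0.71    1.7527  0.6372  0.867   0.3107]
rim plane slopes [ 0.0006 -0.0193] rim z 0.2196073554389253 expected 0.21984490910942364 18628 8601 centre [ 0.4173 -0.3207] exp [ 0.4169 -0.3207]
```

Call:
{"method": "servo_tool", "body": {"translation": [[-0.0042, -0.0014, 0.01], [0, 0, 0.02], [0, 0, 0.025], [0, 0, 0.025], [0, 0, 0.025], [0, 0, 0.02], [0, 0, 0.01], [0, 0, 0.005], [0, 0, 0], [0, 0, 0]], "turn": [[0, 0, 0], [0, 0, 0], [0, 0, 0], [0, 0, 0], [0, 0, 0], [0, 0, 0], [0, 0, 0], [0, 0, 0], [0, 0, 0], [0, 0, 0]]}}

```text
clock: 39.8
tool_pos: [0.4329, -0.3836, 0.0508]
eef_rot: [0.605, 0.796, -0.0, 0.0]
contact_force: [-0.2, -0.1, -1.4]
opening: 0.105
finger_force: 59.3
```

```bash
python3 go.py .4328 -.3827 .0334 .27; python3 - <<'E'
from h import *
np.set_printoptions(precision=4,suppress=True)
d=snap('wrist','w12');C=cloud(d);Z=C[...,2]
m=(np.hypot(C[...,0]-.4165,C[...,1]+.3245)<.085)&(Z>.009)&(Z<.025)
P=C[m];print(m.sum()); R=np.hypot(P[:,0]-.4165,P[:,1]+.3245); k=P[(R>.06)&(P[:,2]>.0125)]; print('saucer rim band',rob(k),len(k))
c=cv2.convexHull(np.argwhere(m)[:,::-1].astype(np.int32)).reshape(-1,2); print(rob(plane(d,c,.015)))
E
```

```text
pos [ 0.4329 -0.3836  0.0508] F [-0.245  -0.1053 -1.3872] open 0.10484581659986844 ff 59.289819545228966 t 39.8
shift [0.0009 0.0002 0.0174] turn [-0.0007  0.0006  0.0019] q [ 0.9548  0.958  -0.5476  1.8221  0.8392  0.6108  0.1497]
0Traceback (most recent call last):
  File "<stdin>", line 5, in <module>
  File "h.py", line 26, in rob
    c,R=circ(P); e=abs(np.hypot(*(P[:,:2]-c).T)-R); P=P[e<=max(np.percentile(e,85),.001)]
                                                               ~~~~~~~~~~~~~^^^^^^
    return _quantile_unchecked(
        a, q, axis, out, overwrite_input, method, keepdims, weights)
    return _ureduce(a,
                    func=_quantile_ureduce_func,
    ...<5 lines>...
                    overwrite_input=overwrite_input,
                    method=method)
    r = func(a, **kwargs)
    result = _quantile(arr,
                       quantiles=q,
    ...<2 lines>...
                       out=out,
                       weights=wgt)
    slices_having_nans = np.isnan(arr[-1, ...])
                                  ~~~^^^^^^^^^
IndexError: index -1 is out of bounds for axis 0 with size 0
```

View pics/w12.png

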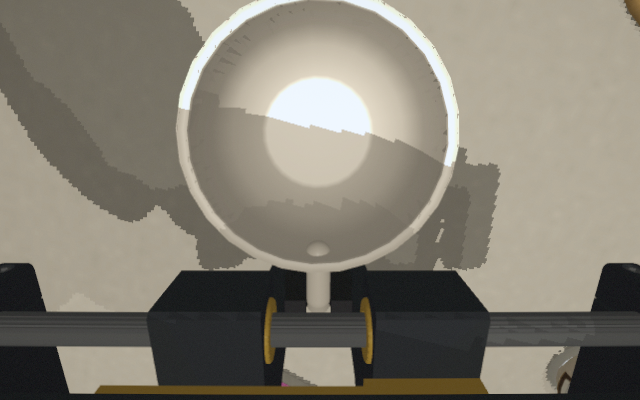

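Call:
{"method": "servo_tool", "body": {"translation": [[0, 0, 0.005], [0, 0, 0.005], [0, 0, 0.003], [0, 0, 0.002], [0, 0, 0.001], [0, 0, 0], [0, 0, 0]], "turn": [[0, 0, 0], [0, 0, 0], [0, 0, 0], [0, 0, 0], [0, 0, 0], [0, 0, 0], [0, 0, 0]]}}

```text
clock: 40.72
tool_pos: [0.4325, -0.3834, 0.0343]
eef_rot: [0.605, 0.796, -0.001, -0.001]
contact_force: [0.9, 0.1, -0.9]
opening: 0.105
finger_force: 59.0
```

Call:
{"method": "servo_tool", "body": {"translation": [[0, 0, 0.0008], [0, 0, 0.0007], [0, 0, 0], [0, 0, 0]], "turn": [[0, 0, 0], [0, 0, 0], [0, 0, 0], [0, 0, 0]]}}

```text
clock: 41.22
tool_pos: [0.4325, -0.384, 0.0331]
eef_rot: [0.605, 0.796, -0.001, -0.0]
contact_force: [-1.3, -2.4, 6.0]
opening: 0.099
finger_force: 58.1
```

Call:
{"method": "servo_tool", "body": {"translation": [[0, 0, 0], [0, 0, 0], [0, 0, 0], [0, 0, 0], [0, 0, -0.01], [0, 0, -0.02], [0, 0, -0.04], [0, 0, -0.05], [0, 0, -0.05], [0, 0, -0.03]], "turn": [[0, 0, 0], [0, 0, 0], [0, 0, 0], [0, 0, 0], [0, 0, 0], [0, 0, 0], [0, 0, 0], [0, 0, 0], [0, 0, 0], [0, 0, 0]], "grip": 0.45}}

```text
clock: 42.48
tool_pos: [0.4337, -0.3833, 0.237]
eef_rot: [0.604, 0.797, -0.0, 0.002]
contact_force: [0.3, 0.3, -0.9]
opening: 0.456
finger_force: 0.0
```

Call:
{"method": "servo_tool", "body": {"translation": [[0.02, 0.005, -0.02], [0.02, 0.01, -0.02], [0, 0, -0.02], [0, 0, 0], [0, 0, 0], [0, 0, 0]], "turn": [[0, 0, 0], [0, 0, 0], [0, 0, 0], [0, 0, 0], [0, 0, 0], [0, 0, 0]]}}

```text
clock: 43.22
tool_pos: [0.4359, -0.3407, 0.2918]
eef_rot: [0.605, 0.796, -0.001, -0.002]
contact_force: [-0.7, -0.9, -0.7]
opening: 0.452
finger_force: 0.0
```

```bash
python3 - <<'E'
from h import *
np.set_printoptions(precision=4,suppress=True)
d=snap('wrist','w13'); snap('side','side5'); snap('scene','scene5')
C=cloud(d);Z=C[...,2]
R=np.hypot(C[...,0]-.4165,C[...,1]+.3245)
m=(R<.065)&(Z>.058)&(Z<.07); print('cup rim',rob(C[m]),m.sum(),np.median(Z[m]))
m=(R<.08)&(Z>.012)&(Z<.02); P=C[m]; R2=R[m]; print('saucer',rob(P[R2>.058]),(R2>.058).sum())
a=load('side5')['img'][170:340,230:430]; b=load('scene5')['img'][110:280,290:490]
cv2.imwrite('pics/c2.png',cv2.resize(np.hstack([a,b]),(800,340),interpolation=cv2.INTER_CUBIC)[:,:,::-1])
E
```

```text
cup rim (array([ 0.4162, -0.3259]), np.float64(0.047002735101279954)) 1294 0.06359648720900651
saucer (array([ 0.4166, -0.326 ]), np.float64(0.06387862669365255)) 1885
```

View pics/c2.png

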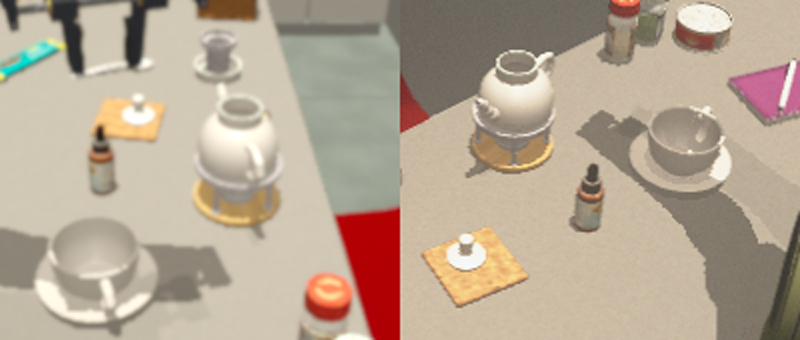

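View pics/w13.png

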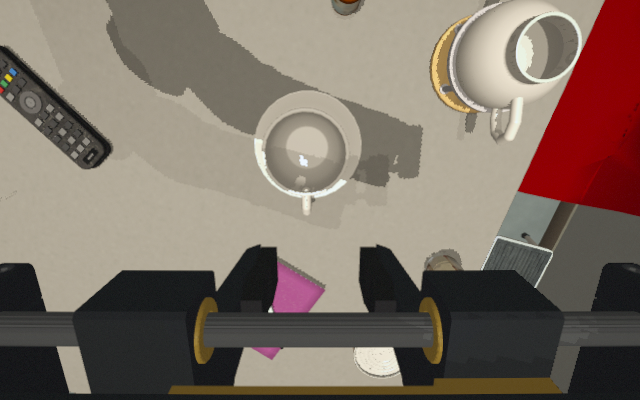

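Call:
{"method": "servo_tool", "body": {"translation": [[0.03, 0.012, 0], [0.045, 0.018, 0], [0.05, 0.02, 0], [0.05, 0.02, 0], [0.045, 0.018, 0], [0.03, 0.012, 0], [0, 0, 0], [0, 0, 0], [0, 0, 0]], "turn": [[0, 0, 0], [0, 0, 0], [0, 0, 0], [0, 0, 0], [0, 0, 0], [0, 0, 0], [0, 0, 0], [0, 0, 0], [0, 0, 0]]}}

```text
clock: 44.5
tool_pos: [0.4654, -0.0747, 0.2923]
eef_rot: [0.606, 0.796, -0.001, -0.001]
contact_force: [0.5, -0.5, 0.2]
opening: 0.448
finger_force: 0.0
```

```bash
python3 go.py .46 .007 .1 .27; python3 - <<'E'
from h import *
np.set_printoptions(precision=4,suppress=True)
d=snap('wrist','w14');C=cloud(d);Z=C[...,2]
R=np.hypot(C[...,0]-.455,C[...,1]-.007)
for lo,hi,z in((.011,.05,.013),(.03,.05,.04)):
    m=((R<.045)&(Z>lo)&(Z<hi)).astype(np.uint8); c=max(cv2.findContours(m,0,1)[0],key=cv2.contourArea).reshape(-1,2)
    print('lid',rob(plane(d,c,z)),C[m>0].mean(0))
hsv=cv2.cvtColor(d['img'],cv2.COLOR_RGB2HSV)
m=((hsv[...,1]>90)&(R<.09)).astype(np.uint8); c=max(cv2.findContours(m,0,1)[0],key=cv2.contourArea)
print('coaster',cv2.minAreaRect(plane(d,c.reshape(-1,2),.008)[:,:2].astype(np.float32)))
R=np.hypot(C[...,0]-.588,C[...,1]-.147); m=(R<.045)&(Z>.055)&(Z<.075); print('infuser',rob(C[m]),np.median(Z[m]),m.sum())
e=load('w13');E=cloud(e);R=np.hypot(E[...,0]-.5855,E[...,1]+.1765)
m=(R<.04)&(E[...,2]>.138)&(E[...,2]<.15); P=E[m]; print('pot rim',rob(P),np.median(P[:,2]),m.sum())
E
```

```text
pos [ 0.4654 -0.0747  0.2923] F [ 0.5358 -0.4683  0.1697] open 0.44801724232990353 ff 0.0 t 44.5
shift [0.0802 0.0169 0.1923] turn [-0.0024 -0.     -0.0007] q [ 0.5898  0.5074 -0.8111  1.9198  0.4618  0.9128 -0.1811]
lid (array([0.4603, 0.0073]), np.float64(0.023057773392174154)) [0.4596 0.0078 0.0193]
lid (array([0.4604, 0.0072]), np.float64(0.007966379799616025)) [0.4602 0.0072 0.0421]
coaster ((0.44645261764526367, 0.006307374686002731), (0.09550811350345612, 0.09530048817396164), 79.79722595214844)
infuser (array([0.5875, 0.1444]), np.float64(0.02603980703921578)) 0.06031259152814056 733
pot rim (array([ 0.5846, -0.1778]), np.float64(0.025457011868345248)) 0.14250125234748645 1240
```

```bash
python3 -c "
from plant import r
print(r.finish_job())"
```

```text
the job is handed in; nothing more can be done
None
```

The job is handed in at about 44.5 s on the clock. The last pictures show all four pieces upright and within tolerance: cup within about 1 mm of its saucer's centre, pot about 2 mm off the warmer's axis, infuser about 3 mm off in the dish, lid about 14 mm off on the coaster (limit 20 mm, offset because a wrist joint was close to the end of its range). I kept the arm clear of the dropper bottle and spoon but did not re-measure them, and no verdict was returned.

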